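# Flip down the roll stand's kickstand and hold its frame upright

## Robot

A 6-joint arm with a two-finger parallel gripper is mounted at the origin on a cart in front of the work surface, level with it; the furniture and walls round the work are solid. World frame = base frame: x ahead of the robot, y to its left, z up, the work surface at z = 0. Lengths are in mm, angles in degrees, forces in N, time in s.
With the tool pointing down it reaches from about 350 to 850 mm from the base axis. Payload 8.1 kg.
Tool frame: the origin (TCP) lies on the centre line of the jaws, within the pads' length; the fingertips stand 8 mm ahead of it and the grasp point (between the pads) lies 11 mm behind it; x points along the fingers, z is the direction in which the jaws open and shut, and the axes are right-handed (so a half turn about x gives the same grasp; the last joint's range is limited). The gripper opens to 85 mm and grips with 20 to 120 N. Pads are 22 mm wide; open, the fingers measure 114 mm over their backs; the gripper's body (76 mm by 85 mm) begins 54 mm behind the grasp point. The pads swing forward as they close: fully open they stand 13 mm farther back than shut.
Start: joints at [71.368, 7.471, 85.268, -0, 87.261, -4.893], TCP at [142.483, 582.841, 203.992] pointing down, gripper open.
Joint ranges: [-169.43, 169.43], [-51.17, 129.36], [1.28, 143.12], [-76.62, 256.62], [0, 156.53], [-152.29, 152.29]. Speed limits (degrees/s): [136.94, 136.94, 159.86, 180, 180, 180].

## Interface

Orientations are given as [roll, pitch, yaw] about the fixed x, y, z axes, in that order (R = Rz(yaw) Ry(pitch) Rx(roll)).
In Python, from bench import r, vision, order gives the robot as it stands. The module is installed in compiled form; this text tells all that it offers.
- The arm moves only by the shell command python3 -m jog 'ROWS' [FORCE]. ROWS is JSON, a list of rows, each a list of 3 entries, a list of its own where there are three numbers: the shift along the world's x, y, z in m, then the turn, a rotation vector about the world's x, y, z in rad, then the opening, from -1 (shut) to 1 (fully open). A call has 1 to 5 rows; each row is the pose to reach, as a shift and turn from the pose commanded when the call began; what a row does not reach only later rows make up. A row lasts 1/12 s, in which the tool goes at most 41.7 mm and 7.16 degrees, less where a joint would pass 70% of its speed; a pose out of reach is approached as far as the arm can. A call with a gripper value outside its range is refused whole. The fingers move at their own pace and stop on an object; FORCE is the grip in N (left out, the last holds). Time passes only in rows, so rows that repeat a pose let the fingers close. It gives the time, the measured TCP pose, the force and the opening at its end, in the units of the state.
- r.sense(): the state, without advancing time (a new reading comes with each control period).
- vision.snapshot(name): name is "scene" or "top" or "wrist"; returns the picture (384x512x3 uint8, red, green, blue); there is no depth.
- vision.camera_model(name): a dict with "fov_y" (degrees; the focal length in pixels is half the picture's height over the tangent of half this angle, whatever the lens; pixels are square), "cx", "cy" (the principal point, pixels), "D" ([k1, k2, p1, p2, k3] as OpenCV has them; the pictures are not rectified), "world_to_cam" (4x4, takes a point from world to camera coordinates). Camera axes: x right, y down, z forward; pixel columns grow to the right and rows downward; lengths in mm; the calibration is good to about 2 mm. A picture is of the moment at which its call begins: read the wrist's pose just before it. camera_model takes no time and is no camera call; for the wrist camera it gives the pose at the moment of the call.
- order.hand_in(): hands the job in, once; it reports no verdict.
The state is a dict: "time": time; "joint_pos": joint angles; "qd": joint speeds; "joint_efforts": joint torques, N m; "tool_pos": TCP position; "tcp_rot": TCP orientation; "ft_force": force on the tool from outside, world axes, zero at the start; "wrist_torque": the same for the moment, N m; "finger_gap": finger opening in mm.
Only numpy, scipy, OpenCV 4.12 (cv2) and the standard library are available. Lean on these libraries where they do the work, as an engineer would, in place of code of your own. Each camera call takes 0.05 s, during which the arm holds its last target.

## Task

Get the tape-roll stand ready for a colleague to slip a new roll on its hub: while the blue frame still leans back on its rest, flip the red kickstand leg over its centre so that it drops fully down on its stop. Then take hold of the black top bar, bring the frame upright without letting it tip over to the other side, and finish while still holding the bar firmly gripped with the frame upright and still; do not let go. Leave the tape roll, the glue stick and the soap bar where they stand.

Things in the scene. Friction and masses are not known exactly. Their poses are not given: they have to be found in the camera images.
- stand: Grey base plate of the roll stand, 170 x 150 x 12 mm, fixed to the table. Origin: centre of its underside. x runs along the frame's hinge pin, y points to the side of the kickstand leg, z up. The hinge pin lies along x, 30 mm above the origin. A rest post (72 mm high) stands 58 mm from the pin on the -y side.
- frame (a joint): Lean of the blue frame about its hinge pin, rad. 0 = upright; positive = toward the stand's -y side; 0.42 = back on the rest (the start); -0.14 = tipped over past upright, at a stop. The hinge is free: the frame (0.7 to 1 kg in all, centre of mass about 110 mm up) tips if not held. It is 77 mm wide along the pin; its hub (72 mm across, centre 118 mm up) stands out 56 mm on the -y side.
- top_bar: Black round bar atop the frame, 18 mm thick, 124 mm long, along the stand's x axis. Origin at its centre, 200 mm from the hinge pin; x along the bar. Under it, for 40 mm, only two 13 mm uprights in line with it, 32 mm either side of its centre. Grip it across, from above; it is a sleeve that turns freely on its rod, so the frame can swing while the bar is gripped.
- leg (a joint): Turn of the red weighted kickstand leg about its pivot, rad; it swings in a plane parallel to the frame, without spring. 0 = folded (the start): it points up, 0.3 rad past vertical toward the stand's +x, lying on a stop. It grows as the leg is pushed over toward -x; past 0.3 (vertical) it falls by its own weight to 3.02, fully down on its stop, pointing down and 0.42 rad forward to -x. Pushing takes under 1 N.
- leg_pivot (a point): Pivot of the leg on the frame: 50 mm to -x of the frame's middle, 60 mm to the frame's +y side, 90 mm up the frame from the hinge pin. It moves with the frame.
- leg_push (a point): Point on the middle line of the leg, 75 mm from its pivot, a good place to push with closed fingers, from the stand's +x side toward -x. The leg is a 12 mm round bar there (16 mm rubber foot from 78 mm to its end at 102 mm from the pivot). It moves with the leg.
- tape_roll_mid (a point): Roll of packing tape lying flat, 108 mm across and 48 mm high, loose; the point is its centre, half-way up. Leave it alone.
- glue_mid (a point): Orange and white glue stick standing upright, 27 mm thick and 97 mm high, loose; the point is its centre, half-way up. Leave it alone.
- soap_bar_mid (a point): Cream wrapped soap bar standing on its long edge, 81 x 27 x 68 mm high, loose; the point is its centre, half-way up. Leave it alone.
There are look-alikes about, which are no part of the job. There is more than one size of the stand; the job needs the larger.

How it is judged (in metres and radians):
On the way, in this order (a step that is already met when the one before it is completed fails the run):
1. the leg is fully down while the frame still leans on its rest (value of joint leg above 2.85 rad and value of joint frame above 0.3 rad), for 0.2 s.
2. the frame is upright, gripped by its top bar (value of joint frame between -0.08 and 0.08 rad and contact force between the fingers and top_bar above 3 N), for 0.2 s.
At the end, for the whole second after the job is handed in: The leg is fully down (beyond 2.85 rad), the frame stands upright within 0.08 rad (4.6 degrees) and still (under 0.1 rad/s), and the fingers hold the top bar with more than 3 N, through the last second (all of step 2 and value of joint leg above 2.85 rad and velocity of joint frame between -0.1 and 0.1 rad/s); the arm keeps its last pose, push and grip.
It fails at once if the frame tips over past upright to the leg's side (value of joint frame below -0.12 rad).
It fails at once if the tape roll, glue stick or soap bar is pushed away by more than 30 mm (distance of any of tape_roll_mid, glue_mid, soap_bar_mid from where it was at the start of the episode above 0.03 m).
It also fails if it takes over 42 s, if anything falls off the work surface, if the arm or the gripper's body presses on something with over 40 N, if the wrist force passes 120 N, or if a joint passes its speed limit or range.

## Working session

There is one attempt and no reset: what is moved stays moved. The work goes in short steps, Python scripts to look and compute and a shell command to move; the robot and the scene stay as the last step left them, time stands still between calls to the robot, and variables do not carry over. Pictures are saved under pics/ and viewed, and the job is handed in when it is done.

```bash
mkdir -p pics && python3 - <<'E'
from bench import r, vision, order
import cv2, numpy as np
s=r.sense(); print({k:np.round(v,3).tolist() for k,v in s.items()})
for n in ["scene","top"]:
    im=vision.snapshot(n); cv2.imwrite(f"pics/{n}0.png",im[:,:,::-1])
    m=vision.camera_model(n); print(n,m["fov_y"],m["cx"],m["cy"],m["D"]); print(np.round(np.array(m["world_to_cam"]),3).tolist())
E
```

```text
{'time': 0.0, 'joint_pos': [71.368, 7.518, 85.329, 0.0, 87.263, -4.894], 'qd': [0.034, -0.041, 0.05, -0.027, -0.034, -0.069], 'joint_efforts': [-0.002, -56.936, -50.056, -0.0, 0.014, 0.0], 'tool_pos': [142.279, 582.256, 202.917], 'tcp_rot': [174.878, 89.89, -108.86], 'ft_force': [1.061, -0.075, -0.387], 'wrist_torque': [-0.019, 0.019, -0.036], 'finger_gap': 85.836}
scene 42.59275731033122 252.67819598198253 185.41188594091545 [-0.12638226  0.          0.          0.          0.        ]
[[0.735, -0.678, 0.004, -528.585], [-0.448, -0.489, -0.748, 203.458], [0.509, 0.548, -0.663, 1199.018], [0.0, 0.0, 0.0, 1.0]]
top 46.10147843543944 264.7100922445388 190.39713836288811 [0.05902806 0.         0.         0.         0.        ]
[[0.012, -1.0, 0.011, -268.416], [-0.983, -0.014, -0.184, 493.198], [0.184, -0.009, -0.983, 1019.648], [0.0, 0.0, 0.0, 1.0]]
```

View pics/scene0.png

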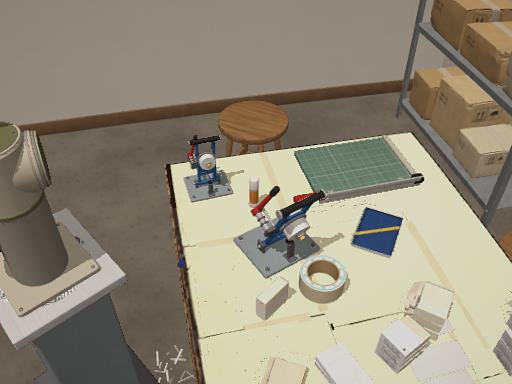

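View pics/top0.png

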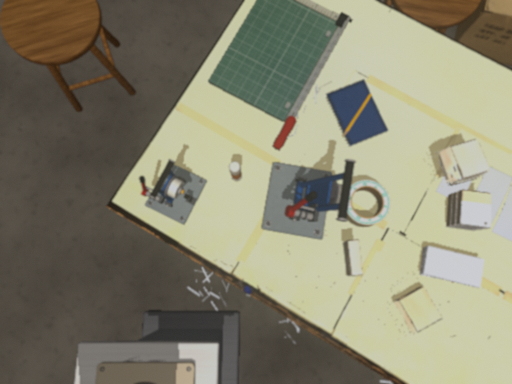

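```bash
python3 - <<'E'
import cv2
a=cv2.imread("pics/scene0.png")
cv2.imwrite("pics/scene0_c.png",cv2.resize(a[170:310,220:360],None,fx=5,fy=4.2 if 0 else 4.2,interpolation=cv2.INTER_CUBIC)[:, :] if 0 else cv2.resize(a[175:317,220:360],(588,596),interpolation=cv2.INTER_CUBIC))
b=cv2.imread("pics/top0.png")
cv2.imwrite("pics/top0_c.png",cv2.resize(b[145:285,225:405],(771,600),interpolation=cv2.INTER_CUBIC))
E
```

```text
(no output)
```

View pics/scene0_c.png

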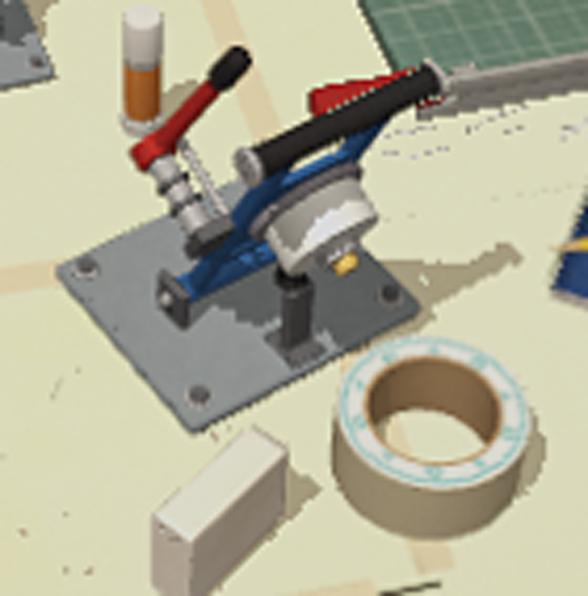

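View pics/top0_c.png

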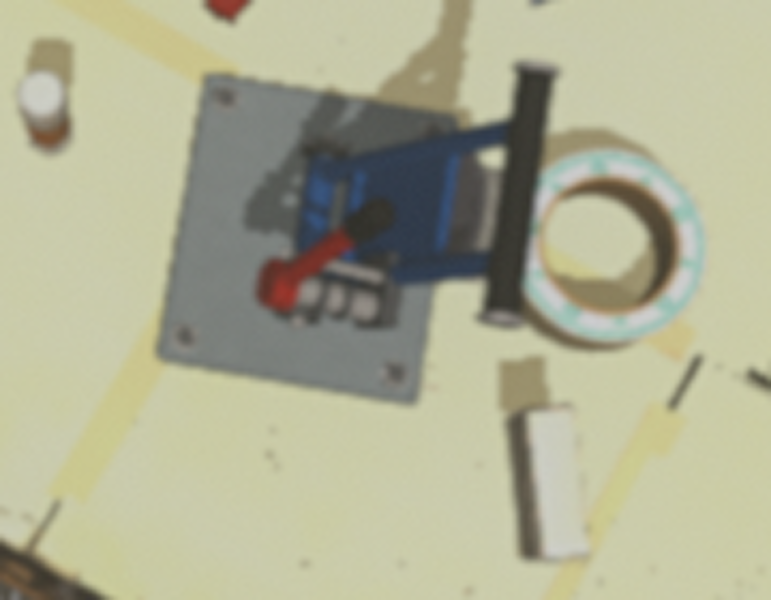

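```bash
cat > h.py <<'E'
from bench import r, vision, order
import cv2, numpy as np
from scipy.optimize import least_squares
def K(m):
    f=192/np.tan(np.radians(m["fov_y"]/2)); return np.array([[f,0,m["cx"]],[0,f,m["cy"]],[0,0,1]])
def proj(m,P):
    T=np.array(m["world_to_cam"]); P=np.atleast_2d(np.array(P,float))
    rv=cv2.Rodrigues(T[:3,:3])[0]
    return cv2.projectPoints(P,rv,T[:3,3],K(m),np.array(m["D"]))[0].reshape(-1,2)
def ray(m,uv):
    T=np.array(m["world_to_cam"]); n=cv2.undistortPoints(np.array(uv,float).reshape(-1,1,2),K(m),np.array(m["D"])).reshape(-1,2)
    d=np.c_[n,np.ones(len(n))]@T[:3,:3]; return -T[:3,:3].T@T[:3,3], d
def atz(m,uv,z):
    c,d=ray(m,uv); return c+d*((z-c[2])/d[:,2])[:,None]
def stand2w(p,P):
    x,y,a=p; P=np.atleast_2d(P); c,s=np.cos(a),np.sin(a)
    return np.c_[x+c*P[:,0]-s*P[:,1], y+s*P[:,0]+c*P[:,1], P[:,2]]
def frame2s(th,P): # P in frame coords rel to pin (x,y,z up) -> stand; +th leans to -y
    P=np.atleast_2d(P); c,s=np.cos(th),np.sin(th)
    return np.c_[P[:,0], P[:,1]*c-P[:,2]*s, P[:,1]*s+P[:,2]*c+30]
def leg(q,d): 
    a=0.3-q  # angle from up toward +x
    return np.array([-50+d*np.sin(a),60,90+d*np.cos(a)])
E
python3 - <<'E'
from h import *
m=vision.camera_model("top"); ms=vision.camera_model("scene")
k=180/771
ct=np.array([(205,73),(415,404),(158,356)])*k+[225,145]-0.4
print(atz(m,ct,12))
cs=np.array([(57,271),(193,432),(418,308)])/4.2+[220,175]-0.4
print(atz(ms,cs,12))
# fit
Ct=[(85,75,12),(-85,-75,12),(-85,75,12)]; Cs=[(-85,75,12)]
Cs=[(-85,75,12),(-85,-75,12),(85,-75,12)]
bt=(np.array([(518,66),(497,318)])*k+[225,145]-.4)
bs=np.array([(437,80),(246,166)])/4.2+[220,175]-.4
f=lambda p:np.r_[(proj(m,stand2w(p,Ct))-ct).ravel(),(proj(ms,stand2w(p,Cs))-cs).ravel()]
o=least_squares(f,[400,-300,0]);print(o.x,np.round(o.fun,1))
p=o.x
B=stand2w(p,frame2s(.42,[(62,0,200),(-62,0,200)]));print("bar",B,proj(m,B),bt+0,proj(ms,B),bs)
L=stand2w(p,frame2s(.42,[leg(0,0),leg(0,75),leg(0,102)]));print("leg",L)
print((proj(m,L)-[225,145])/k,(proj(ms,L)-[220,175])*4.2)
print("leg vertical",stand2w(p,frame2s(.42,[leg(.3,75),leg(.6,75),leg(1.0,75)])))
print("bar upright",stand2w(p,frame2s(0,[(62,0,200),(0,0,200),(-62,0,200)])))
print("tape",atz(m,np.array([[617,245]])*k+[225,145],48),"soap",atz(m,np.array([(530,410),(572,404),(588,553),(542,560)])*k+[225,145],68),"glue",atz(m,np.array([[42,93]])*k+[225,145],97))
E
```

```text
[[ 575.99552291 -280.34233561   12.        ]
 [ 387.09926183 -399.53789393   12.        ]
 [ 411.93397181 -255.45314854   12.        ]]
[[ 411.41495087 -259.93608905   12.        ]
 [ 387.45651593 -404.66604478   12.        ]
 [ 551.15188043 -429.12575192   12.        ]]
[ 4.82570467e+02 -3.42236599e+02 -1.57685470e-01] [ 0.5 -0.9  1.4  0.1 -0.3  0.6 -1.6 -0.9 -0.7 -0.3  1.1 -0.6]
bar [[ 530.99490215 -432.51293857  212.61778806]
 [ 408.53332235 -413.04086949  212.61778806]] [[350.48527338 159.83622826]
 [341.97075102 220.10545432]] [[345.53385214 160.00856031]
 [340.6311284  218.84124514]] [[322.7862214  193.60277054]
 [277.5409956  215.48186504]] [[323.64761905 193.64761905]
 [278.17142857 214.12380952]]
leg [[ 436.03103349 -316.52245952  136.64363181]
 [ 453.33217698 -348.85659694  202.0666705 ]
 [ 459.56058864 -360.49688641  225.61896443]]
[[279.8809761  282.34375982]
 [358.16875901 227.36104458]
 [389.01405144 205.71097888]] [[149.76470395 152.44446988]
 [215.66506247  81.05684761]
 [240.93333582  53.66647889]]
leg vertical [[ 431.2286506  -346.72507399  205.12530234]
 [ 409.55410678 -341.89564144  202.0666705 ]
 [ 384.64108395 -332.03544446  189.02130248]]
bar upright [[ 543.80125652 -351.97263332  230.        ]
 [ 482.57046662 -342.23659878  230.        ]
 [ 421.33967672 -332.50056424  230.        ]]
tape [[ 471.96354276 -507.29357305   48.        ]] soap [[ 379.48756341 -453.66133477   68.        ]
 [ 383.00370519 -475.9451136    68.        ]
 [ 305.7128285  -481.99727009   68.        ]
 [ 301.73437326 -457.95425904   68.        ]] glue [[ 541.20475523 -192.70375055   97.        ]]
```

```bash
python3 - <<'E'
from h import *
from scipy.spatial.transform import Rotation as R
M=R.from_euler('xyz',r.sense()["tcp_rot"],degrees=True).as_matrix();print(np.round(M,3))
az=np.degrees(np.arctan2(M[1,2],M[0,2])); print("tool z az",az)
a=np.degrees(-0.1577); print("targets rel turn", [(t-az+180)%360-180 for t in (90+a,-90+a)])
E
```

```text
[[-0.001 -0.971  0.237]
 [-0.002  0.237  0.971]
 [-1.     0.    -0.002]]
tool z az 76.26464565922953
targets rel turn [np.float64(4.699809911557395), np.float64(-175.3001900884426)]
```

```bash
python3 -m jog '[[[0.15,-0.16,0.1],[0,0,0.08],-1],[[0.15,-0.16,0.1],[0,0,0.08],-1],[[0.15,-0.16,0.1],[0,0,0.08],-1],[[0.15,-0.16,0.1],[0,0,0.08],-1],[[0.18,-0.19,0.1],[0,0,0.08],-1]]' 40; python3 -m jog '[[[0.15,-0.16,0],[0,0,0],-1],[[0.15,-0.16,0],[0,0,0],-1],[[0.15,-0.16,0],[0,0,0],-1],[[0.15,-0.16,0],[0,0,0],-1],[[0.15,-0.16,0],[0,0,0],-1]]'
```

```text
time: 0.52
tool_pos: [274.7, 442.3, 285.9]
tcp_rot: [-23.3, 89.9, 57.6]
ft_force: [1.1, -0.1, 0.3]
finger_gap: 25.3
time: 0.93
tool_pos: [417.3, 289.5, 284.2]
tcp_rot: [110.7, 90.0, -168.5]
ft_force: [-0.5, 1.1, 0.1]
finger_gap: 0.4
```

```bash
python3 -m jog '[[[0.08,-0.2,0.02],[0,0,0],-1],[[0.08,-0.2,0.02],[0,0,0],-1],[[0.08,-0.2,0.02],[0,0,0],-1],[[0.08,-0.2,0.02],[0,0,0],-1],[[0.08,-0.2,0.02],[0,0,0],-1]]'; python3 -m jog '[[[0,-0.2,0],[0,0,0],-1],[[0,-0.2,0],[0,0,0],-1],[[0,-0.2,0],[0,0,0],-1],[[0,-0.2,0],[0,0,0],-1],[[0,-0.2,0],[0,0,0],-1]]';  python3 -m jog '[[[0,-0.2,0],[0,0,0],-1],[[0,-0.2,0],[0,0,0],-1],[[0,-0.2,0],[0,0,0],-1],[[0,-0.2,0],[0,0,0],-1],[[0,-0.2,0],[0,0,0],-1]]'
```

```text
time: 1.35
tool_pos: [493.6, 96.7, 303.5]
tcp_rot: [100.1, 90.0, -179.0]
ft_force: [1.0, 0.0, 0.3]
finger_gap: -0.3
time: 1.77
tool_pos: [492.8, -104.1, 303.2]
tcp_rot: [126.2, 90.0, -153.0]
ft_force: [0.6, -0.5, -0.3]
finger_gap: 0.3
time: 2.18
tool_pos: [492.6, -304.2, 302.9]
tcp_rot: [95.5, 90.0, 176.3]
ft_force: [0.3, -0.2, -0.4]
finger_gap: -0.4
```

```bash
python3 - <<'E'
from h import *
from scipy.spatial.transform import Rotation as R
s=r.sense();M=R.from_euler('xyz',s["tcp_rot"],degrees=True).as_matrix()
print(s["tool_pos"],s["joint_pos"],"az z",np.degrees(np.arctan2(M[1,2],M[0,2])))
E
```

```text
[ 492.62642382 -304.18234098  302.92909307] [-3.67490483e+01  3.14523759e+00  7.96403769e+01 -2.74476215e-02
  9.72562888e+01 -1.17528464e+02] az z 80.77596062840533
```

```bash
python3 -m jog '[[[0.012,-0.054,-0.02],[0,0,0],-1],[[0.012,-0.054,-0.06],[0,0,0],-1],[[0.012,-0.054,-0.06],[0,0,0],-1],[[0.012,-0.054,-0.06],[0,0,0],-1]]' && python3 - <<'E'
from h import *
print(r.sense()["tool_pos"])
for n in ["scene","wrist"]:
    im=vision.snapshot(n)[:,:,::-1]
    if n=="scene": im=cv2.resize(im[110:310,200:400],(600,600),interpolation=cv2.INTER_CUBIC)
    cv2.imwrite(f"pics/{n}1.png",im)
E
```

```text
time: 2.52
tool_pos: [503.3, -354.6, 238.5]
tcp_rot: [59.0, 89.5, 139.8]
ft_force: [-0.0, 1.1, 0.4]
finger_gap: -0.2
[ 503.27690506 -354.60693817  238.45325469]
```

View pics/scene1.png

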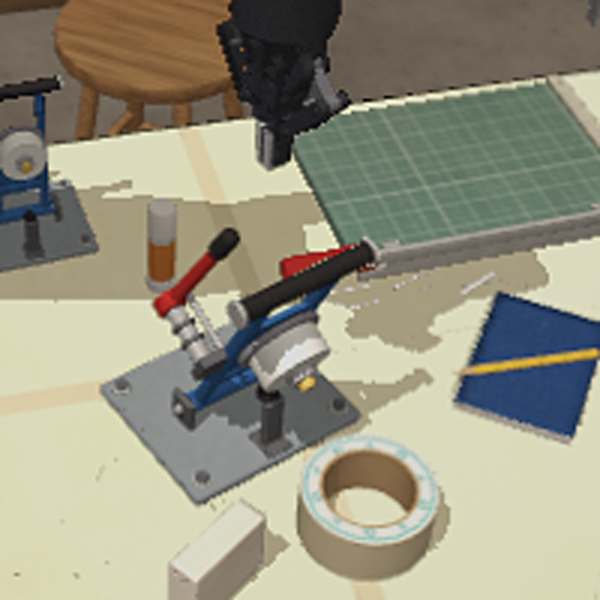

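View pics/wrist1.png

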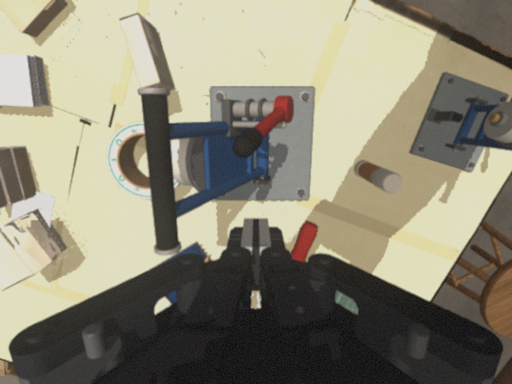

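```bash
python3 - <<'E'
from h import *
m=vision.camera_model("top"); ms=vision.camera_model("scene"); mw=vision.camera_model("wrist")
print("tip scene",(proj(ms,[503,-354.6,230])-[200,110])*3, "wrist",proj(mw,[503,-354.6,230]))
k=180/771
C=lambda *i:[[(-85,75,12),(-85,-75,12),(85,-75,12),(85,75,12)][j] for j in i]
def model(p):
    S=lambda P:stand2w(p[:3],P); th=p[3]
    B=S(frame2s(th,[(62,0,200),(-62,0,200)])); L=S(frame2s(th,[leg(0,0),leg(0,98)]))
    return np.r_[proj(m,np.r_[S(C(3,1,0)),B]),proj(ms,np.r_[S(C(0,1,2)),B]),proj(mw,np.r_[S(C(0,1,3)),B,L])]
obs=np.r_[np.array([(205,73),(415,404),(158,356),(537,66),(500,318)])*k+[225,145]-.4,
 np.array([(57,271),(193,432),(418,308),(437,80),(246,166)])/4.2+[220,175]-.4,
 [(315,86),(211,86),(310,200),(154,91),(167,247),(285,108),(246,145)]]
o=least_squares(lambda p:(model(p)-obs).ravel(),[482,-342,-.158,.42],loss='soft_l1');p=o.x
print(p);print(np.round(model(p)-obs,1))
th=.42
print("leg push",stand2w(p[:3],frame2s(th,[leg(0,75),leg(.3,75),leg(.6,75)])))
print("bar",stand2w(p[:3],frame2s(th,[(0,0,200)])),stand2w(p[:3],frame2s(0,[(0,0,200)])))
E
```

```text
tip scene [[267.79813184 199.049093  ]] wrist [[254.54419251 204.79034962]]
[ 4.84956968e+02 -3.40977668e+02 -1.71663438e-01  4.13483544e-01]
[[ 5.000e-01 -2.200e+00]
 [ 3.000e-01 -5.000e-01]
 [-1.200e+00 -9.000e-01]
 [-3.000e-01 -9.000e-01]
 [-1.100e+00  4.000e-01]
 [-1.100e+00 -2.100e+00]
 [-1.000e+00 -1.300e+00]
 [ 1.300e+00 -9.000e-01]
 [-1.000e+00 -9.000e-01]
 [-1.200e+00 -0.000e+00]
 [ 1.200e+00 -8.000e-01]
 [-9.000e-01 -2.400e+00]
 [-1.300e+00 -3.000e-01]
 [ 1.550e+01  1.541e+02]
 [-9.500e+00 -1.608e+02]
 [-1.000e-01  0.000e+00]
 [-2.600e+00  1.500e+00]]
leg push [[ 455.62900314 -347.18834083  202.0666705 ]
 [ 433.55742944 -344.7480738   205.12530234]
 [ 411.95250646 -339.61615683  202.0666705 ]]
bar [[ 471.02611117 -421.33110421  212.61778806]] [[ 484.95696759 -340.97766792  230.        ]]
```

```bash
python3 - <<'E'
from h import *
s=r.sense(); print(s["time"],s["tool_pos"],s["qd"])
ms=vision.camera_model("scene"); mw=vision.camera_model("wrist")
im=vision.snapshot("scene")[:,:,::-1]
s2=r.sense(); print(s2["time"],s2["tool_pos"])
t=s["tool_pos"]
q=proj(ms,[[t[0],t[1],t[2]-8],t,[t[0],t[1],t[2]+11],[t[0],t[1],t[2]+65]])
o=np.array([240,100]);c=cv2.resize(im[100:220,240:360],(600,600),interpolation=cv2.INTER_CUBIC)
for a in q: cv2.circle(c,tuple(int(v) for v in (a-o)*5),4,(0,0,255),1)
cv2.imwrite("pics/scene2.png",c)
im=vision.snapshot("wrist")[:,:,::-1].copy()
q=proj(mw,[[t[0],t[1],t[2]-8],t,[t[0],t[1],t[2]+11],[t[0],t[1],t[2]+65]]);print(q)
for a in q: cv2.circle(im,tuple(int(v) for v in a),3,(0,0,255),1)
cv2.imwrite("pics/wrist2.png",cv2.resize(im[150:350,150:400],(750,600),interpolation=cv2.INTER_CUBIC))
E
```

```text
2.6167 [ 505.47582127 -354.5032062   243.99077607] [ 7.88739711e-01 -2.08796760e+00 -1.64546521e+00 -5.40484336e-02
 -1.77994291e-01  1.56135256e-03]
2.6667 [ 506.16316318 -354.63167957  245.49572036]
[[255.21143175 210.79462147]
 [255.20550876 214.86612593]
 [255.19650262 221.06095771]
 [255.12946812 267.32187873]]
```

View pics/scene2.png

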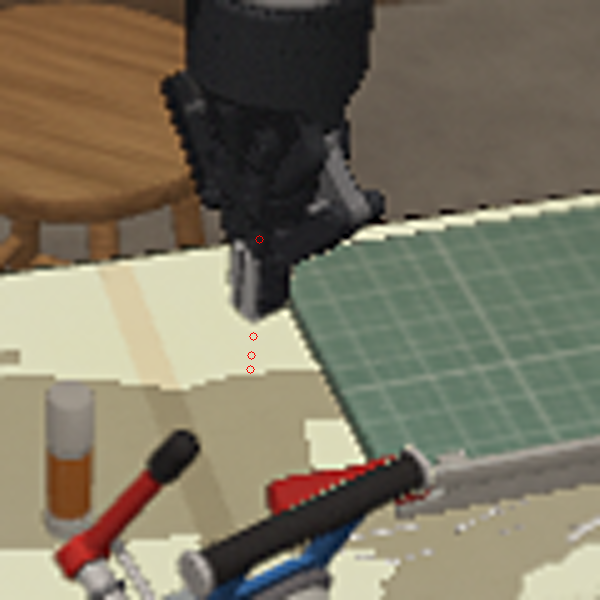

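View pics/wrist2.png

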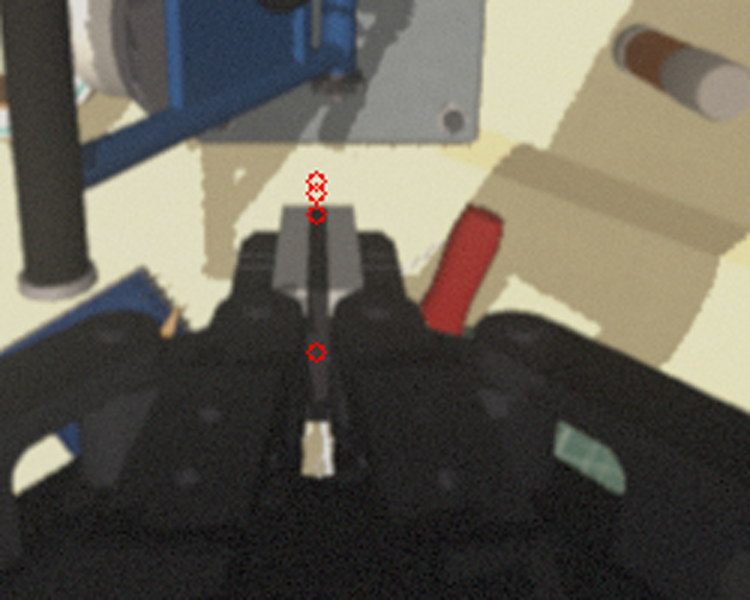

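```bash
python3 -m jog '[[[0,0,0],[0,0,0],-1],[[0,0,0],[0,0,0],-1]]'; python3 - <<'E'
from h import *
from scipy.spatial.transform import Rotation as R
s=r.sense(); print(s["time"],s["tool_pos"],s["finger_gap"],np.abs(s["qd"]).max())
M=R.from_euler('xyz',s["tcp_rot"],degrees=True).as_matrix();print(np.round(M,3))
t=s["tool_pos"]; 
tiles=[]
for n,o in (("scene",(260,110)),("top",(240,60))):
    m=vision.camera_model(n); im=vision.snapshot(n)[:,:,::-1]
    q=proj(m,[t+M@[d,0,0] for d in (8,0,-11,-65)]);print(n,q)
    o=np.maximum(np.array(q.mean(0)-40).astype(int),0)
    c=cv2.resize(im[o[1]:o[1]+80,o[0]:o[0]+80],(480,480),interpolation=cv2.INTER_CUBIC)
    for a in q: cv2.circle(c,tuple(int(v) for v in (a-o+.5)*6),4,(0,0,255),1)
    cv2.imwrite(f"pics/{n}3.png",c); print(o)
E
```

```text
time: 2.88
tool_pos: [506.4, -355.0, 245.8]
tcp_rot: [-119.7, 89.8, -38.8]
ft_force: [-0.3, -0.4, 0.3]
finger_gap: -0.3
2.8833 [ 506.41016348 -354.96789739  245.84698346] -0.3180036193165116 0.39530213362100813
[[ 0.002 -0.987  0.158]
 [-0.002  0.158  0.987]
 [-1.    -0.003 -0.002]]
scene [[290.63616528 173.10307438]
 [290.81905477 170.36444331]
 [291.07290025 166.55601552]
 [292.35988168 147.11487491]]
[251 124]
top [[313.56898516 168.26401284]
 [314.04737635 167.31410542]
 [314.71949378 165.97961195]
 [318.28120519 158.90941578]]
[275 125]
```

View pics/scene3.png

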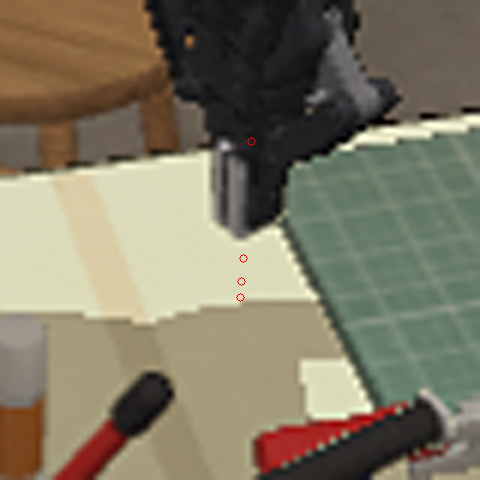

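View pics/top3.png

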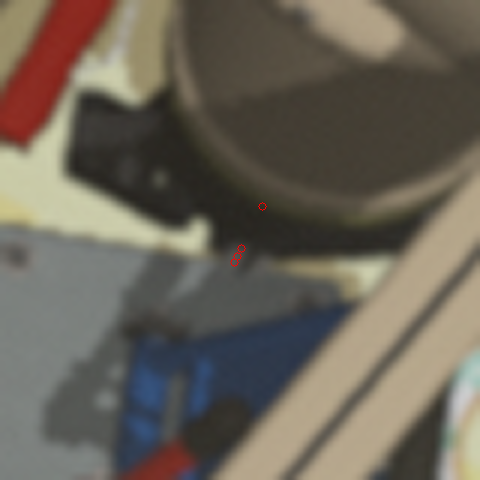

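```bash
python3 - <<'E'
from h import *
from scipy.spatial.transform import Rotation as R
s=r.sense(); M=R.from_euler('xyz',s["tcp_rot"],degrees=True).as_matrix(); t=s["tool_pos"]
mw=vision.camera_model("wrist"); im=vision.snapshot("wrist")[:,:,::-1].copy()
cv2.imwrite("pics/wrist3.png",cv2.resize(im[200:290,200:310],(733,600),interpolation=cv2.INTER_CUBIC))
for d in (8,-2,-11,-20,-30):
    print(d,np.round((proj(mw,[t+M@[d,y,z] for y in (11,-11) for z in (-14,0,14)])-[200,200])*6.667).astype(int).tolist())
T=np.array(mw["world_to_cam"]);C=-T[:3,:3].T@T[:3,3];print("cam in tool",M.T@(C-t), "fwd in tool", M.T@T[2,:3])
E
```

```text
8 [[234, -28], [368, -28], [502, -27], [238, 168], [368, 168], [498, 168]]
-2 [[226, 2], [368, 2], [509, 2], [231, 207], [368, 207], [505, 207]]
-11 [[219, 31], [368, 31], [517, 31], [224, 245], [368, 246], [511, 246]]
-20 [[211, 64], [368, 64], [524, 64], [216, 288], [368, 288], [519, 288]]
-30 [[201, 104], [368, 105], [534, 105], [207, 341], [367, 341], [528, 341]]
cam in tool [-171.03422138   65.64276034    0.18772424] fwd in tool [ 9.65436311e-01 -2.60639077e-01  1.62227584e-05]
```

View pics/wrist3.png

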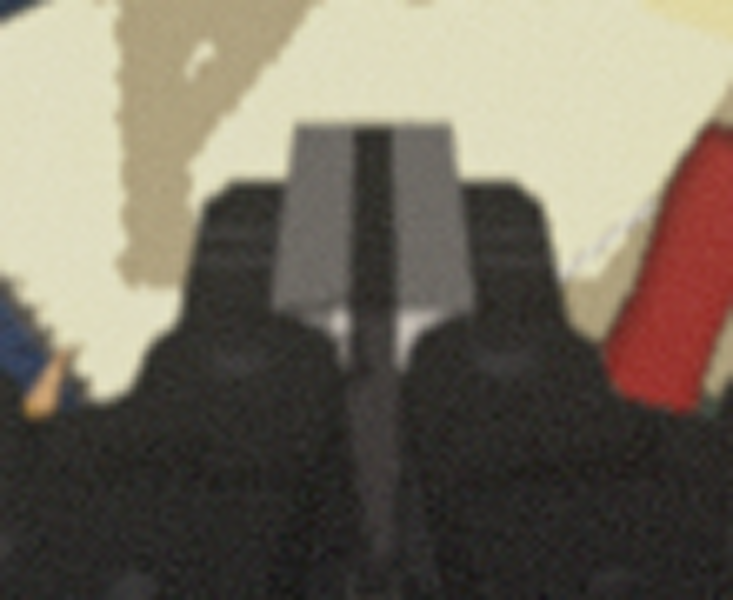

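```bash
python3 - <<'E'
from h import *
from scipy.spatial.transform import Rotation as R
s=r.sense(); M=R.from_euler('xyz',s["tcp_rot"],degrees=True).as_matrix(); t=s["tool_pos"]
ms=vision.camera_model("scene")
print("scene crop3 px; corners (y,z)=(11,-14),(11,14),(-11,-14),(-11,14)")
for d in (8,-2,-11,-20,-25,-30,-35):
    print(d,np.round((proj(ms,[t+M@[d,y,z] for y in (11,-11) for z in (-14,14)])-[251,124]+.5)*6).astype(int).tolist())
E
```

```text
scene crop3 px; corners (y,z)=(11,-14),(11,14),(-11,-14),(-11,14)
8 [[239, 332], [194, 291], [286, 311], [241, 271]]
-2 [[240, 311], [195, 271], [288, 290], [242, 250]]
-11 [[242, 292], [196, 252], [289, 271], [244, 232]]
-20 [[243, 274], [197, 233], [291, 252], [245, 213]]
-25 [[244, 263], [198, 223], [292, 242], [246, 202]]
-30 [[244, 252], [198, 212], [293, 231], [246, 192]]
-35 [[245, 241], [199, 201], [293, 220], [247, 181]]
```

```bash
python3 -m jog '[[[0,0,-0.03],[0,0,0],-1],[[0,0,-0.06],[0,0,0],-1],[[0,0,-0.084],[0,0,0],-1],[[0,0,-0.084],[0,0,0],-1],[[0,0,-0.084],[0,0,0],-1]]'; python3 - <<'E'
from h import *
s=r.sense(); print(s["tool_pos"],s["ft_force"])
im=vision.snapshot("scene")[:,:,::-1]
cv2.imwrite("pics/scene4.png",cv2.resize(im[130:250,235:355],(600,600),interpolation=cv2.INTER_CUBIC))
im=vision.snapshot("wrist")[:,:,::-1]
cv2.imwrite("pics/wrist4.png",im)
E
```

```text
time: 3.45
tool_pos: [504.6, -354.4, 158.4]
tcp_rot: [59.5, 89.8, 140.4]
ft_force: [-0.5, -0.8, 0.8]
finger_gap: -0.6
[ 504.56318225 -354.40628667  158.40001246] [-0.51571816 -0.79815764  0.78378665]
```

View pics/scene4.png

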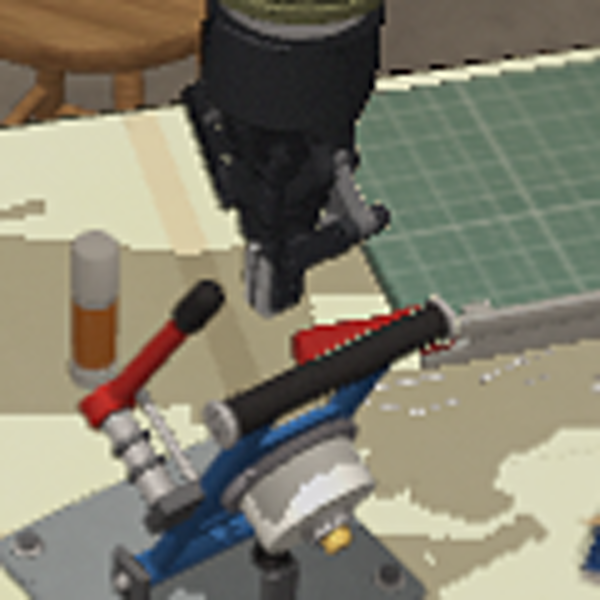

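View pics/wrist4.png

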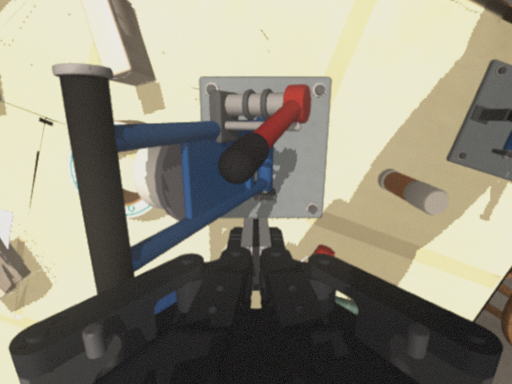

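```bash
python3 -m jog '[[[-0.015,0.0025,0],[0,0,0],-1],[[-0.028,0.0045,0],[0,0,0],-1],[[-0.038,0.006,0],[0,0,0],-1],[[-0.048,0.0075,0],[0,0,0],-1],[[-0.058,0.009,0],[0,0,0],-1]]'; python3 - <<'E'
from h import *
s=r.sense(); print(s["tool_pos"],s["ft_force"])
im=vision.snapshot("scene")[:,:,::-1]
cv2.imwrite("pics/scene5.png",cv2.resize(im[130:250,235:355],(600,600),interpolation=cv2.INTER_CUBIC))
E
```

```text
time: 3.97
tool_pos: [448.4, -347.4, 162.8]
tcp_rot: [-123.7, 89.7, -42.8]
ft_force: [0.0, 0.5, -0.2]
finger_gap: -0.0
[ 448.36715583 -347.42276327  162.79291792] [ 0.04934052  0.47450784 -0.17052945]
```

View pics/scene5.png

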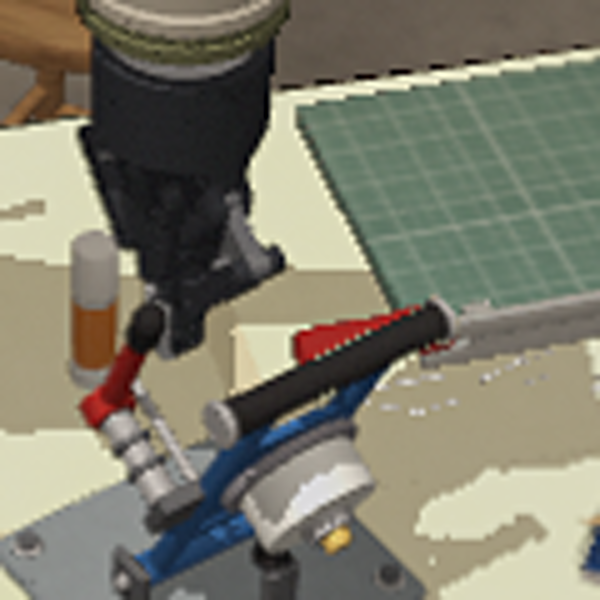

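```bash
python3 -m jog '[[[-0.01,0.0015,0],[0,0,0],-1],[[-0.02,0.003,0],[0,0,0],-1],[[-0.03,0.005,0],[0,0,0],-1],[[-0.036,0.006,0],[0,0,0],-1],[[-0.036,0.006,0],[0,0,0],-1]]'; python3 - <<'E'
from h import *
s=r.sense(); print(s["tool_pos"],s["ft_force"])
im=vision.snapshot("scene")[:,:,::-1]
cv2.imwrite("pics/scene6.png",cv2.resize(im[130:250,235:355],(600,600),interpolation=cv2.INTER_CUBIC))
E
```

```text
time: 4.43
tool_pos: [410.3, -340.1, 159.7]
tcp_rot: [88.1, 90.0, 168.9]
ft_force: [-0.5, 0.4, -0.8]
finger_gap: -0.1
[ 410.30303153 -340.14516736  159.66103474] [-0.50330811  0.4204817  -0.83056785]
```

View pics/scene6.png

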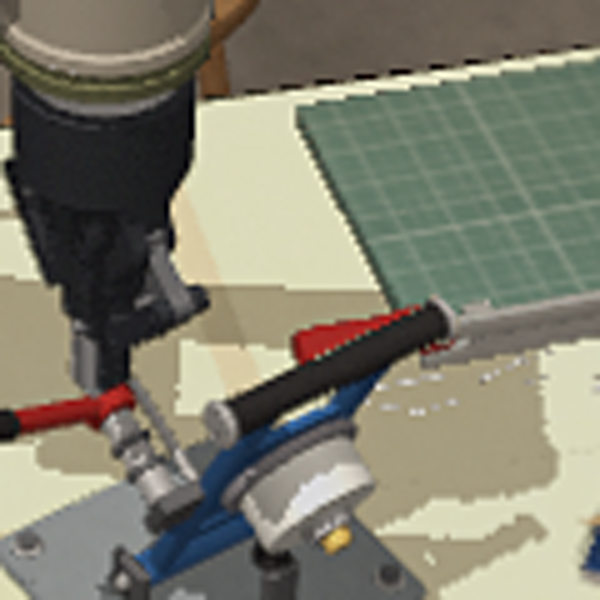

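```bash
python3 -m jog '[[[0,0,0.03],[0,0,0],-1],[[0.01,0,0.07],[0,0,0],-1],[[0.03,-0.02,0.09],[0,0,0],0],[[0.06,-0.05,0.09],[0,0,0],1],[[0.06,-0.08,0.09],[0,0,0],1]]'; python3 -m jog '[[[0,0,0],[0,0,0],1],[[0,0,0],[0,0,0],1],[[0,0,0],[0,0,0],1]]'; python3 - <<'E'
from h import *
s=r.sense(); print(s["tool_pos"],s["ft_force"])
im=vision.snapshot("wrist")[:,:,::-1]
cv2.imwrite("pics/wrist7.png",cv2.resize(im,(768,576),interpolation=cv2.INTER_CUBIC))
im=vision.snapshot("scene")[:,:,::-1]
cv2.imwrite("pics/scene7.png",cv2.resize(im[130:250,225:345],(600,600),interpolation=cv2.INTER_CUBIC))
E
```

```text
time: 4.9
tool_pos: [476.6, -420.9, 252.0]
tcp_rot: [-109.5, 89.7, -28.4]
ft_force: [0.7, -1.3, -0.6]
finger_gap: 36.0
time: 5.15
tool_pos: [471.5, -420.0, 249.0]
tcp_rot: [37.2, 89.9, 118.0]
ft_force: [-0.3, 0.8, -0.1]
finger_gap: 72.5
[ 471.52070743 -420.00806327  248.96113978] [-0.31833569  0.84963134 -0.13762561]
```

View pics/scene7.png

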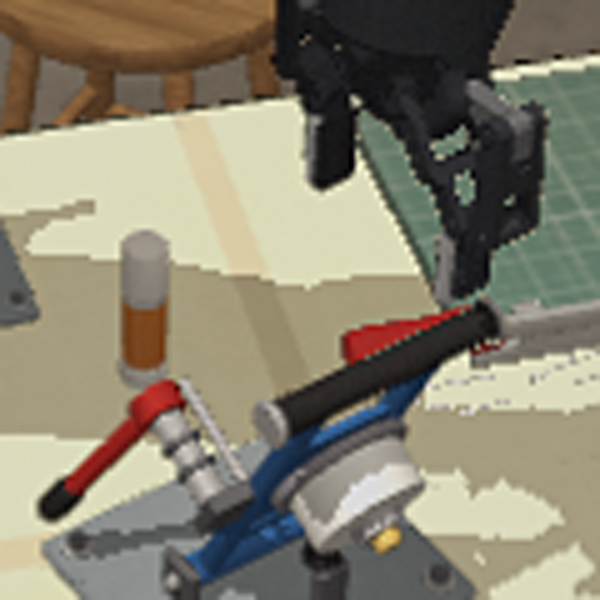

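View pics/wrist7.png

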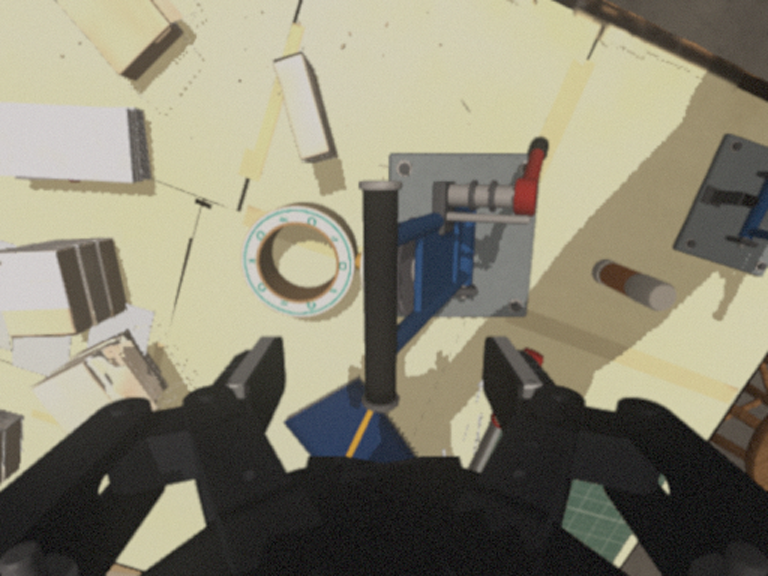

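```bash
python3 - <<'E'
from h import *
from scipy.spatial.transform import Rotation as R
s=r.sense();print(s["tool_pos"],s["finger_gap"])
t=s["tool_pos"];M=R.from_euler('xyz',s["tcp_rot"],degrees=True).as_matrix()
m=vision.camera_model("top"); ms=vision.camera_model("scene"); mw=vision.camera_model("wrist")
k=180/771
C=lambda *i:[[(-85,75,12),(-85,-75,12),(85,-75,12),(85,75,12)][j] for j in i]
def model(p):
    S=lambda P:stand2w(p[:3],P); th=p[3]
    B=S(frame2s(th,[(62,0,200),(-62,0,200)]))
    return np.r_[proj(m,np.r_[S(C(3,1,0)),B]),proj(ms,np.r_[S(C(0,1,2)),B]),proj(mw,np.r_[S(C(0,1,3)),B[::-1]])]
obs=np.r_[np.array([(205,73),(415,404),(158,356),(537,66),(500,318)])*k+[225,145]-.4,
 np.array([(57,271),(193,432),(418,308),(437,80),(246,166)])/4.2+[220,175]-.4,
 np.array([(537,154),(389,154),(527,317),(380,186),(381,401)])/1.5-.3]
o=least_squares(lambda p:(model(p)-obs).ravel(),[482,-342,-.158,.42],loss='soft_l1');p=o.x
print(p);print(np.round(model(p)-obs,1).tolist())
np.save("p.npy",p)
th=p[3]
print("bar",stand2w(p[:3],frame2s(th,[(0,0,200)])),stand2w(p[:3],frame2s(0,[(0,0,200)])))
for q in (2.6,2.85,3.02):
    L=stand2w(p[:3],frame2s(th,[leg(q,0),leg(q,90)])); print(q,(proj(ms,L)-[225,130])*5, proj(mw,L)*1.5)
print("tips scene7 d", [(d,np.round((proj(ms,[t+M@[d,11,-42.5],t+M@[d,11,42.5]])-[225,130])*5).tolist()) for d in (8,-5,-20,-35,-50)])
E
```

```text
[ 471.55673106 -419.55440369  249.69184657] 84.6063184209889
[ 4.84817318e+02 -3.41775508e+02 -1.53972868e-01  4.14808424e-01]
[[0.2, -1.7], [1.4, -0.9], [-0.3, -0.2], [-0.3, -1.5], [0.1, -0.1], [-1.1, -1.3], [0.0, -0.9], [1.6, -1.3], [-0.6, -1.1], [-0.1, 0.3], [2.9, -0.8], [-1.3, -0.7], [-0.4, 0.4], [-0.5, -2.4], [-0.1, 0.6]]
bar [[ 472.45563435 -421.42486359  213.03870907]] [[ 484.81731754 -341.77550848  230.        ]]
2.6 [[155.55941242 403.45251048]
 [ 10.81357413 509.83335933]] [[523.23575377 196.67053524]
 [537.23597059 105.67045479]]
2.85 [[155.55941242 403.45251048]
 [ 34.77373341 507.26171348]] [[523.23575377 196.67053524]
 [536.60578436 130.09490096]]
3.02 [[155.55941242 403.45251048]
 [ 54.84515545 502.01626232]] [[523.23575377 196.67053524]
 [535.80609149 147.43578024]]
tips scene7 d [(8, [[423.0, 384.0], [301.0, 271.0]]), (-5, [[425.0, 361.0], [302.0, 248.0]]), (-20, [[428.0, 334.0], [304.0, 221.0]]), (-35, [[431.0, 307.0], [306.0, 194.0]]), (-50, [[434.0, 279.0], [307.0, 167.0]])]
```

```bash
python3 -m jog '[[[0,-0.002,-0.03],[0,0,0],1],[[0,-0.002,-0.05],[0,0,0],1],[[0,-0.002,-0.065],[0,0,0],1],[[0,-0.002,-0.072],[0,0,0],1],[[0,-0.002,-0.072],[0,0,0],1]]'; python3 - <<'E'
from h import *
s=r.sense(); print(s["tool_pos"],s["ft_force"])
im=vision.snapshot("wrist")[:,:,::-1]
cv2.imwrite("pics/wrist8.png",im)
im=vision.snapshot("scene")[:,:,::-1]
cv2.imwrite("pics/scene8.png",cv2.resize(im[130:250,225:345],(600,600),interpolation=cv2.INTER_CUBIC))
E
```

```text
time: 5.67
tool_pos: [470.7, -420.7, 175.8]
tcp_rot: [50.6, 89.8, 131.5]
ft_force: [-0.3, 0.4, -0.2]
finger_gap: 85.6
[ 470.70975493 -420.73080098  175.77399916] [-0.31130632  0.4285113  -0.22074088]
```

View pics/scene8.png

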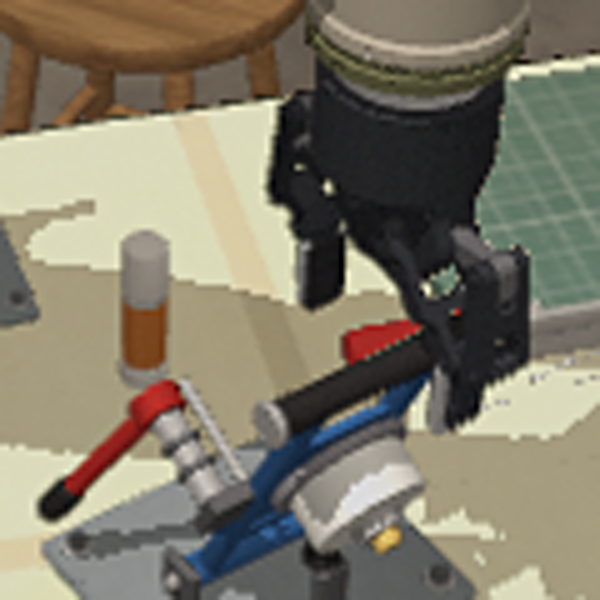

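View pics/wrist8.png

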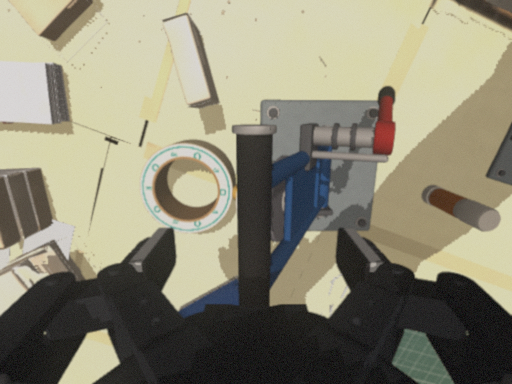

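```bash
python3 -m jog '[[[0.001,0,-0.008],[0,0,0],1],[[0.001,0,-0.016],[0,0,0],1],[[0.001,0,-0.016],[0,0,0],1]]'; python3 -m jog '[[[0,0,0],[0,0,0],0.2],[[0,0,0],[0,0,0],-0.1],[[0,0,0],[0,0,0],-0.3],[[0,0,0],[0,0,0],-0.4]]' 30;python3 - <<'E'
from h import *
s=r.sense(); print(s["tool_pos"],s["ft_force"],s["finger_gap"])
im=vision.snapshot("wrist")[:,:,::-1]
cv2.imwrite("pics/wrist9.png",im)
im=vision.snapshot("scene")[:,:,::-1]
cv2.imwrite("pics/scene9.png",cv2.resize(im[130:250,225:345],(600,600),interpolation=cv2.INTER_CUBIC))
E
```

```text
time: 6.02
tool_pos: [472.2, -421.8, 160.1]
tcp_rot: [52.3, 89.9, 133.1]
ft_force: [-0.4, 1.0, -0.2]
finger_gap: 85.4
time: 6.35
tool_pos: [472.7, -422.5, 162.1]
tcp_rot: [-126.6, 90.0, -45.7]
ft_force: [-0.3, -0.2, 0.0]
finger_gap: 39.1
[ 472.68790831 -422.50080043  162.05296289] [-0.28529051 -0.24542506  0.02198271] 39.14977223686659
```

View pics/scene9.png

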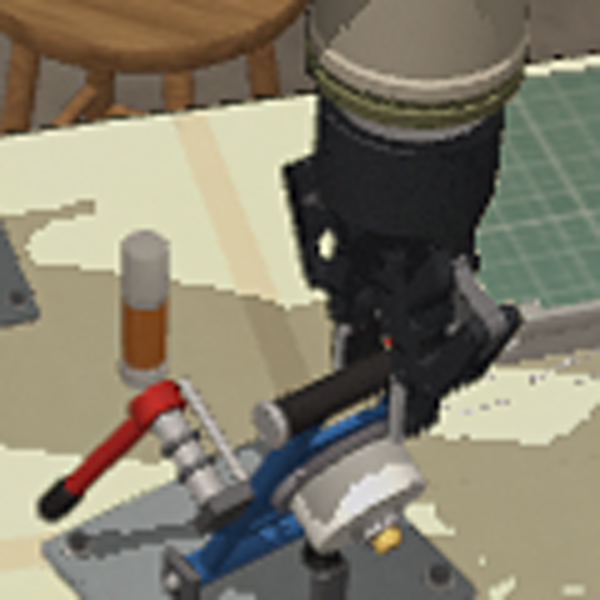

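View pics/wrist9.png

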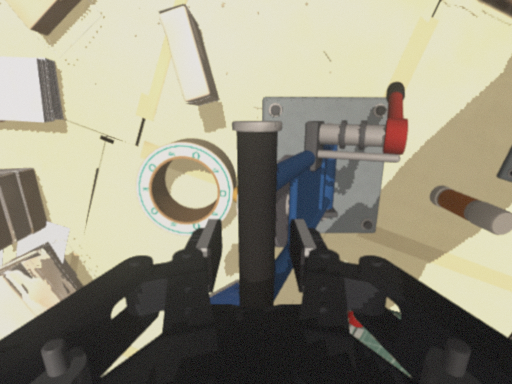

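```bash
python3 -m jog '[[[0,0,0],[0,0,0],-0.6],[[0,0,0],[0,0,0],-0.8],[[0,0,0],[0,0,0],-1],[[0,0,0],[0,0,0],-1],[[0,0,0],[0,0,0],-1]]' 40;python3 - <<'E'
from h import *
im=vision.snapshot("scene")[:,:,::-1]
s=r.sense(); print(s["tool_pos"],s["ft_force"],s["wrist_torque"],s["finger_gap"])
cv2.imwrite("pics/scene10.png",cv2.resize(im[130:250,225:345],(600,600),interpolation=cv2.INTER_CUBIC))
E
```

```text
time: 6.87
tool_pos: [472.7, -422.1, 161.9]
tcp_rot: [-46.2, 90.0, 34.6]
ft_force: [-0.8, 4.2, 3.9]
finger_gap: 16.8
[ 472.69905177 -422.06781192  161.93231158] [-1.09533395  4.59211563  4.32399149] [ 0.70564378  0.04877327 -0.02384039] 16.89062705616781
```

View pics/scene10.png

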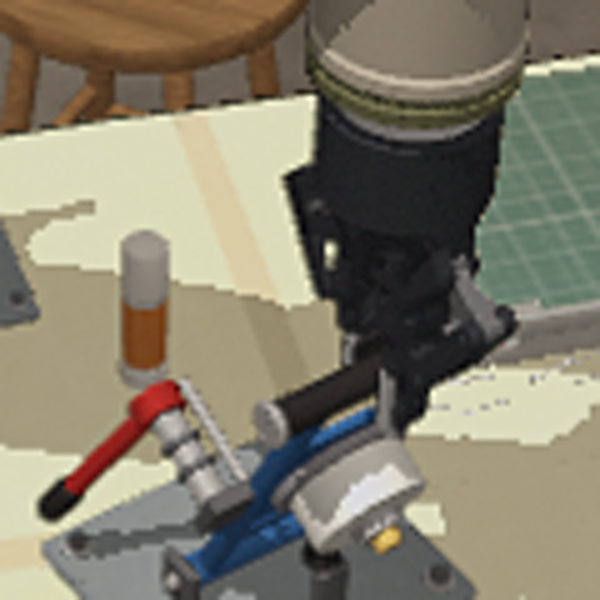

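```bash
python3 -m jog '[[[0.0006,0.004,0.0017],[0,0,0],-1],[[0.0012,0.0079,0.0034],[0,0,0],-1],[[0.0018,0.0119,0.0049],[0,0,0],-1],[[0.0024,0.0158,0.0063],[0,0,0],-1],[[0.0031,0.0198,0.0077],[0,0,0],-1]]' 40;python3 - <<'E'
from h import *
im=vision.snapshot("scene")[:,:,::-1]
s=r.sense(); print(s["tool_pos"],s["ft_force"],s["wrist_torque"],s["finger_gap"])
cv2.imwrite("pics/scene11.png",cv2.resize(im[130:250,225:345],(600,600),interpolation=cv2.INTER_CUBIC))
E
```

```text
time: 7.33
tool_pos: [475.9, -402.3, 169.7]
tcp_rot: [-131.1, 90.0, -50.2]
ft_force: [2.1, -2.2, 0.1]
finger_gap: 17.0
[ 476.00235965 -401.4938428   169.88698117] [ 1.92935434 -0.73457755  0.75751818] [-0.20189877 -0.23533493 -0.05204213] 16.593846888012884
```

View pics/scene11.png

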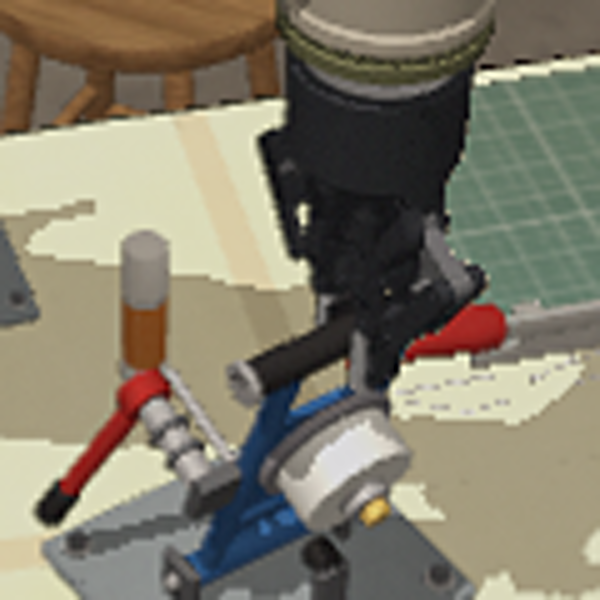

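```bash
python3 -m jog '[[[0.0006,0.004,0.0012],[0,0,0],-1],[[0.0012,0.0079,0.0024],[0,0,0],-1],[[0.0018,0.0119,0.0034],[0,0,0],-1],[[0.0024,0.0158,0.0044],[0,0,0],-1],[[0.0031,0.0198,0.0053],[0,0,0],-1]]' 40; python3 -m jog '[[[0.0006,0.004,0.0008],[0,0,0],-1],[[0.0012,0.0079,0.0015],[0,0,0],-1],[[0.0018,0.0119,0.0022],[0,0,0],-1],[[0.0024,0.0158,0.0027],[0,0,0],-1],[[0.0031,0.0198,0.0032],[0,0,0],-1]]' 40; python3 - <<'E'
from h import *
im=vision.snapshot("scene")[:,:,::-1]
s=r.sense(); print(s["tool_pos"],s["ft_force"],s["wrist_torque"],s["finger_gap"])
cv2.imwrite("pics/scene12.png",cv2.resize(im[130:250,225:345],(600,600),interpolation=cv2.INTER_CUBIC))
E
```

```text
time: 7.8
tool_pos: [479.1, -382.3, 175.0]
tcp_rot: [-103.5, 90.0, -22.7]
ft_force: [3.0, -1.2, 1.6]
finger_gap: 16.8
time: 8.22
tool_pos: [482.3, -362.5, 178.2]
tcp_rot: [-98.8, 89.9, -17.9]
ft_force: [5.3, -1.9, 2.4]
finger_gap: 16.7
[ 482.41736797 -361.80534248  178.24959696] [ 4.89145088 -1.09261356  2.81105852] [-0.19803451 -0.71946498 -0.00377417] 16.682338058857777
```

View pics/scene12.png

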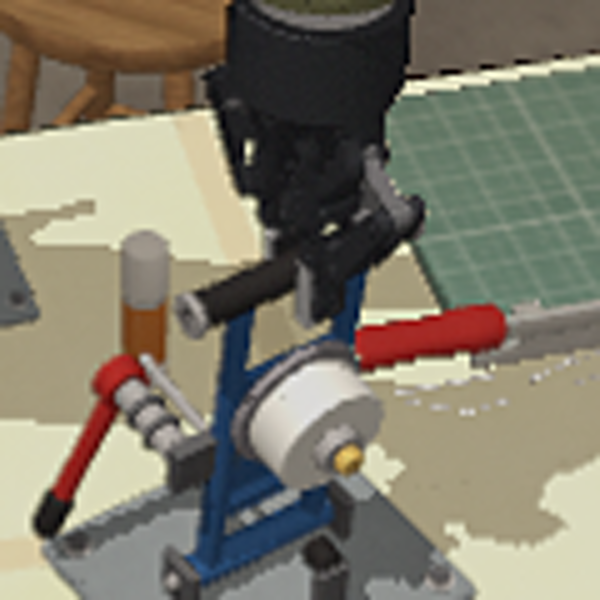

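```bash
python3 -m jog '[[[0.001,0.004,0.0004],[0,0,0],-1],[[0.0018,0.0079,0.0007],[0,0,0],-1],[[0.0026,0.0119,0.001],[0,0,0],-1],[[0.0033,0.0155,0.0012],[0,0,0],-1],[[0.004,0.0185,0.0012],[0,0,0],-1]]' 40; python3 -m jog '[[[0,0.001,0],[0,0,0],-1],[[0,0.001,0],[0,0,0],-1],[[0,0.001,0],[0,0,0],-1]]' 40; python3 - <<'E'
from h import *
im=vision.snapshot("scene")[:,:,::-1]
s=r.sense(); print(s["tool_pos"],s["ft_force"],s["wrist_torque"],s["finger_gap"])
cv2.imwrite("pics/scene13.png",cv2.resize(im[130:250,225:345],(600,600),interpolation=cv2.INTER_CUBIC))
ms=vision.camera_model("scene");p=np.load("p.npy")
for th in (-.08,-.04,0,.04,.08): print(th,np.round((proj(ms,stand2w(p[:3],frame2s(th,[(-62,0,200),(0,-56,118),(0,0,118),leg(3.02,0),leg(3.02,95)])))-[225,130])*5).astype(int).tolist())
E
```

```text
time: 8.68
tool_pos: [485.3, -344.0, 179.3]
tcp_rot: [88.3, 89.9, 169.2]
ft_force: [-2.3, 1.0, 6.7]
finger_gap: 16.9
time: 8.93
tool_pos: [485.5, -343.1, 179.3]
tcp_rot: [87.8, 90.0, 168.7]
ft_force: [-1.1, 0.6, 6.1]
finger_gap: 17.2
[ 485.50058137 -343.11053016  179.29544517] [-0.81894351  0.06051368  6.76898172] [0.08260112 0.04919268 0.00402204] 17.11186003458538
-0.08 [[138, 268], [326, 420], [254, 357], [100, 377], [44, 538]]
-0.04 [[148, 277], [332, 429], [260, 362], [103, 377], [44, 535]]
0 [[159, 287], [338, 438], [266, 368], [107, 378], [44, 532]]
0.04 [[169, 297], [344, 448], [272, 374], [112, 379], [44, 529]]
0.08 [[179, 308], [349, 458], [278, 380], [116, 380], [44, 526]]
```

View pics/scene13.png

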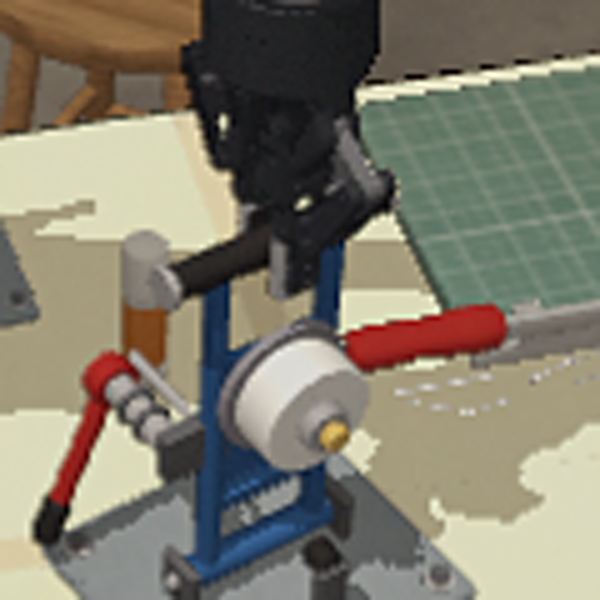

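```bash
python3 -m jog '[[[0,0.001,0],[0,0,0],-1],[[0,0.001,0],[0,0,0],-1],[[0,0.001,0],[0,0,0],-1],[[0,0.001,0],[0,0,0],-1],[[0,0.001,0],[0,0,0],-1]]' 50; python3 -m jog '[[[0,0,0],[0,0,0],-1],[[0,0,0],[0,0,0],-1],[[0,0,0],[0,0,0],-1],[[0,0,0],[0,0,0],-1],[[0,0,0],[0,0,0],-1]]' 50; python3 - <<'E'
from h import *
im=vision.snapshot("scene")[:,:,::-1]; it=vision.snapshot("top")[:,:,::-1]
s=r.sense(); print(s["time"],s["tool_pos"],s["ft_force"],s["finger_gap"],np.abs(s["qd"]).max())
cv2.imwrite("pics/scene14.png",cv2.resize(im[160:310,215:365],(600,600),interpolation=cv2.INTER_CUBIC))
cv2.imwrite("pics/top14.png",it)
E
```

```text
time: 9.4
tool_pos: [485.6, -342.2, 179.3]
tcp_rot: [92.3, 90.0, 173.2]
ft_force: [0.2, -0.1, 6.0]
finger_gap: 16.7
time: 9.82
tool_pos: [485.6, -342.2, 179.3]
tcp_rot: [96.6, 90.0, 177.4]
ft_force: [1.0, -0.2, 5.7]
finger_gap: 16.6
9.9167 [ 485.65837093 -342.20562367  179.31491144] [ 0.04346251 -0.50049156  5.49297118] 16.643814686369865 0.07821420059373198
```

View pics/scene14.png

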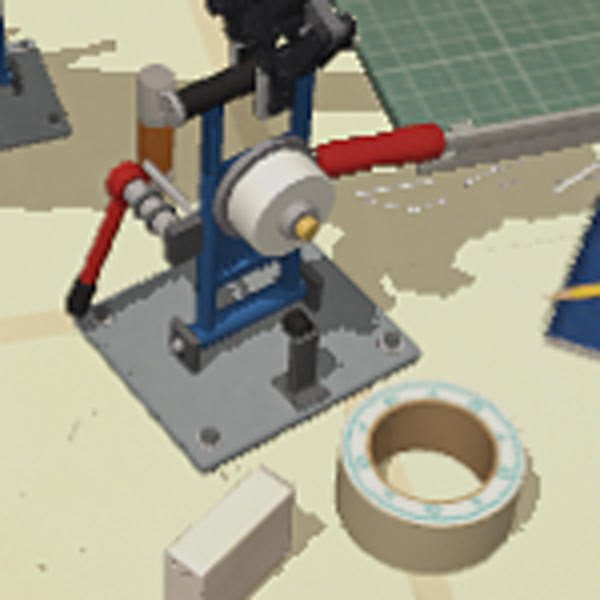

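View pics/top14.png

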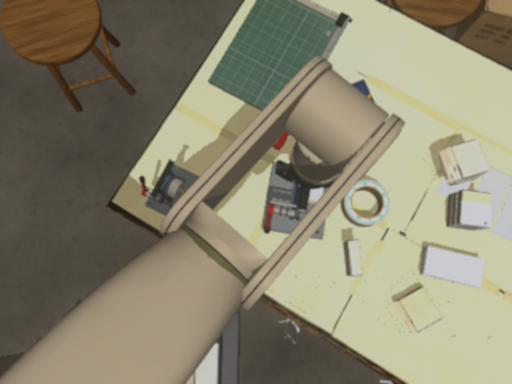

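```bash
python3 - <<'E'
from bench import order, r
print(order.hand_in()); s=r.sense(); print(s["time"],s["tool_pos"],s["finger_gap"])
E
```

```text
the job is handed in; nothing more can be done
None
the job is handed in; nothing more can be done
```

I flipped the larger stand's red leg down while the frame still leaned on its rest. Then I gripped the black top bar, brought the frame upright along its arc, and handed in still holding it at about 10 s of the 42 s.

**Last checks:**
- **Leg:** after the flip, its foot was within about 1 px of the spot expected for 3.02 rad, which is fully down. It still pointed down in the last picture.
- **Frame:** the lean worked out to about 0.00–0.02 rad. The arm's travel gave about 0 to 0.01, and the bar end in the picture gave about 0.02.
- **Stillness and grip:** the arm was still over the last half second. The fingers held the bar at a 16.6 mm opening with the grip set to 50 N. Outside forces stayed under 8 N wherever I read them.
- **Loose things:** the tape roll, glue stick and soap bar look unmoved in the pictures.

**One disagreement:** both cameras showed the closed fingertips about 36 mm behind the reported TCP, not 8 mm ahead of it as described. I set heights from the pictures. The leg push and the bar grip at those heights agreed with them.

The hand-in gave no verdict, so I have no reading from the second after it.

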